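Slide the loaded specimen tray up onto the light box

TASK

Take the loaded steel specimen tray by its raised bar and slide it off the stand, up over the step and onto the light box, raising only the front edge to clear the step and leaving the rear edge dragging until half of the tray is across. Then slide it flat and square under the lip of the sprung buffer, find the buffer by feel, press the tray home against it with about 8 N (never over 16 N) without its rear edge tipping up, and let go, leaving it resting against the buffer. Do not ram the step, keep the jar upright and jar and dish on the tray, and leave the loupe and sharpener on the light box alone.

Things in the scene. Friction and masses are not known exactly. Their poses are not given: they have to be found in the camera images.
- tray: Flat steel tray, 180 mm long (x; +x is the front, which goes first), 130 mm wide, floor 8 mm thick; loose, 0.45 to 0.7 kg with its load, loaded centre of mass 10 to 25 mm behind its middle. Origin: centre of the underside. Rims 22 mm high, but the front 29 mm is a bare flange 8 mm thick. A handle arch spans the tray across y, 45 mm ahead of its centre.
- tray_bar (a point): Middle of the round top bar (8 mm thick, along the tray's y, 108 mm clear between posts) of the tray's handle, 75 mm above the underside, 45 mm ahead of the centre. Gripped from above, fingers closing along the tray's x, lightly (10 to 15 N), the tray swings about the bar: raising it 1 mm lifts the front edge 1.3 mm while the rear drags. A hard grip locks the swing. In the final push grip harder (30 N), bearing down 2 N, or its rear tips up.
- tray_nose (a point): Middle of the lower front edge of the tray (90 mm ahead of the tray's origin).
- tray_tail (a point): Middle of the lower rear edge of the tray (90 mm behind the tray's origin).
- viewer: Light box, fixed, 260 mm (x) by 250 mm (y), 50 mm high, white with a flat steel deck on top. Origin: centre of its underside on the table; the deck is at z 50 mm of its frame. The tray comes in over the edge at x = -130 mm, moving along the box's +x. Sliding flat, the loaded tray drags with about 1 to 5 N, to be told from the push on the buffer.
- stand: Grey-topped loading stand, fixed, 230 mm (x) by 180 mm (y), its x axis parallel to the light box's, leaving a gap of 4 to 10 mm to it. Its top is at z 46 mm of its frame and 5 to 9 mm lower than the light box's deck, different each time. The front edge has to be held clear of the deck until the bar is past the step: set down sooner, the tray jams on the edge.
- stop: Bracket fixed on the deck across the tray's path, axes parallel to the box's, origin at deck level in the middle of its face. Two rods carry a sprung buffer plate (120 mm wide, 31 mm high), clamped 5 to 40 mm ahead (-x) of that face: not measured, feel for it. It yields about 1 mm per 3 N. Its lip juts 14 mm to -x, underside 14.5 mm above the deck, so the tray must lie nearly flat to pass.
- jar: Small closed glass jar, 30 mm in diameter, 43 mm high, loose, standing on the tray's floor behind the handle. Origin: centre of its underside.
- dish: Flat closed clear dish, 52 mm in diameter, 17 mm high, loose on the tray's floor behind the handle. Origin: centre of its underside.
- loupe: Black magnifier loupe, 36 mm in diameter, 36 mm high, loose on the light box's deck beside the tray's path (+y side of the box). Origin: centre of its underside.
- sharpener: Steel pencil sharpener, 28 by 18 by 14 mm, loose on the deck beside the tray's path (-y side of the box). Origin: centre of its underside.

How it is judged (in metres and radians):
On the way, in this order (a step that is already met when the one before it is completed fails the run):
1. the tray bridges the step: its front edge is over the light box and its rear edge still on the stand (x of tray_nose in the frame of viewer between -0.115 and -0.045 m and z of tray_tail in the frame of stand below 0.05 m), for 0.1 s.
2. the tray's front edge is under the lip, low on the deck, and pressed against the buffer with over 4 N (z of tray_nose in the frame of stop below 0.005 m and contact force between tray and stop above 4 N), for 0.3 s.
At the end, for the whole second after the job is handed in: Tray flat on the deck (within 3 mm), front edge under the lip and still resting against the buffer (over 0.3 N), within 15 mm of its middle, square within 0.05 rad; jar upright (0.1 rad) and dish on the tray's floor; all at rest, tray released (contact force between tray and stop above 0.3 N and x of tray_nose in the frame of stop above -0.045 m and z of tray_nose in the frame of stop below 0.003 m and z of tray_tail in the frame of viewer between 0.047 and 0.053 m and y of tray_nose in the frame of stop between -0.015 and 0.015 m and angle between the x axis of tray and the x axis of stop, either way round below 0.05 rad and angle between jar's own z axis and vertical below 0.1 rad and distance between each of jar, dish and tray below 0.1 m and z of jar in the frame of tray between 0.005 and 0.012 m and z of dish in the frame of tray between 0.005 and 0.012 m and linear speed of tray below 0.01 m/s and linear speed of jar below 0.02 m/s); the robot touches nothing.
It fails at once if the tray presses on the buffer or its lip with more than 16 N (contact force between tray and stop above 16 N).
It fails at once if the tray presses on the light box (step edge or deck) with more than 30 N (contact force between tray and viewer above 30 N).
It fails at once if the tray's rear edge is lifted over 10 mm off the stand while less than 70 mm of the tray is over the light box, or at any time tips up more than 6 mm above the deck ((z of tray_tail in the frame of stand above 0.056 m and x of tray_nose in the frame of viewer below -0.06 m) or z of tray_tail in the frame of viewer above 0.056 m).
It fails at once if the jar tips by more than 0.45 rad (angle between jar's own z axis and vertical above 0.45 rad).
It fails at once if the loupe or the sharpener is moved over 20 mm (distance of any of loupe, sharpener from where it was at the start of the episode above 0.02 m).
It also fails if it takes over 72 s, if anything falls off the work surface, if the arm or the gripper's body presses on something with over 40 N, if the wrist force passes 120 N, or if a joint passes its speed limit or range.

ROBOT

A 6-joint arm with a two-finger parallel gripper is mounted at the origin on the work surface. World frame = base frame: x ahead of the robot, y to its left, z up, the work surface at z = 0. Lengths are in mm, angles in rad, forces in N, time in s.
With the tool pointing down it reaches from about 350 to 875 mm from the base axis. Payload 4.2 kg.
Tool frame: the origin (TCP) lies where the fingers leave the gripper's body, on its centre line; the fingertips stand 70 mm ahead of it and the grasp point (between the pads) lies 51 mm ahead of it (robot.tip_reach is the distance from the TCP to the fingertips, in mm); z points along the fingers, y is the line along which they close (so a half turn about z gives the same grasp; the last joint's range is limited). The gripper opens to 87 mm and grips with 3 to 60 N. Pads are 19 mm wide; open, the fingers measure 117 mm over their backs; the gripper's body (75 mm by 190 mm) begins 51 mm behind the grasp point.
Start: joints at [1.458, 0.385, 0.008, 0, -1.194, -0.259], TCP at [227.025, 582.288, 292.25] pointing down, gripper open.
Joint ranges: [-3.14, 3.14], [-1.21, 2.06], [-1.07, 1.41], [-3.16, 2.05], [-2.99, -0.16], [-3.1, 3.1]. Speed limits (rad/s): [2.79, 2.79, 3.14, 3.14, 3.14, 3.14].

INTERFACE

Orientations are given as [roll, pitch, yaw] about the fixed x, y, z axes, in that order (R = Rz(yaw) Ry(pitch) Rx(roll)).
In Python, from bench import robot gives the robot as it stands.
- The arm moves only by the tool apply_moves, never from a script. Its argument "increments" is a list of rows, each a list of 5 numbers: the shift along the world's x, y, z as a fraction of full scale, then the turn about the world's z as a fraction of full scale, then the opening, from 0 (shut) to 1 (fully open). In form: [[x, y, z, roll, claw], ...]. A call has 1 to 20 rows; each row shifts and turns the commanded pose from where the row before left it; what a row does not reach is not made up. Full scale, the value 1, is 0.2 m for a shift and pi rad for a turn. A row lasts 1/10 s, in which the tool goes at most 50 mm and 8.59 degrees, less where a joint would pass 70% of its speed; a pose out of reach is approached as far as the arm can. A call with a number of a shift or a turn outside -1 to 1 is refused whole. A call with a gripper value outside its range is refused whole. The fingers move at their own pace and stop on an object; "grip_force" is the grip in N (left out, the last holds). Time passes only in rows, so rows that do not move let the fingers close. It gives the time, the measured TCP pose, the force, the opening and the grip force at its end, in the units of the state.
- robot.read_state(): the state, without advancing time (a new reading comes with each control period).
- robot.read_camera(name): name is "scene" or "top" or "wrist"; returns the picture (400x640x3 uint8, red, green, blue); there is no depth.
- robot.camera_info(name): a dict with "fx", "fy", "cx", "cy" (pixels), "dist_coeffs" ([k1, k2, p1, p2, k3] as OpenCV has them; the pictures are not rectified), "eye" and "orientation" of the camera in the world. Camera axes: x right, y down, z forward; pixel columns grow to the right and rows downward; lengths in mm; the calibration is good to about 2 mm. A picture is of the moment at which its call begins: read the wrist's pose just before it. camera_info takes no time and is no camera call; for the wrist camera it gives the pose at the moment of the call.
- robot.job_done(): hands the job in; it is judged then, once.
Trained networks look in the newest picture that a camera, given by its name, has taken for a name from the list of things; names that differ only in an ending like _2 or _b are one class to them, and where a whole thing is asked for, a point or a joint stands for the part that bears it (a point fixed in the world has none). Each returns a list of dicts, best first, with "p" (0 to 1); they miss things now and then, are a little off and sometimes report something else, mostly with a low value. They report only what shows in the picture. A call takes as long as a camera call.
- robot.boxes_of(query, camera): "position" ([column, row] as shares, 0 to 1, of the picture: columns of its width, rows of its height, amid what is visible of it).
The state is a dict: "time": time; "joint_positions": joint angles; "qd": joint speeds; "effort": joint torques, N m; "eef_pos": TCP position; "tool_rot": TCP orientation; "ft_force": force on the tool from outside, world axes, zero at the start; "wrist_torque": the same for the moment, N m; "opening": finger opening in mm; "grasp_force": force on a finger pad.
Only numpy, scipy, OpenCV 4.12 (cv2) and the standard library are available. Lean on these libraries where they do the work, as an engineer would, in place of code of your own. Each camera call takes 0.05 s, during which the arm holds its last target. There are 200 camera calls.

## Working session

There is one attempt and no reset: what is moved stays moved. The work goes in short steps, Python scripts to look and compute and a tool call to move; the robot and the scene stay as the last step left them, time stands still between calls to the robot, and variables do not carry over. Pictures are saved under pics/ and viewed, at most 10 in all, crops included, and the job is handed in when it is done.

Besides the shell and the picture viewer there is one more tool, called after "Emit:" as a command line: name --pt "numbers of a row" for each row, then --argument value for the rest. apply_moves: Moves the arm, as the interface text tells. Shift numbers are shares of 0.2 m and turn numbers shares of pi rad, none past 1 either way. Its arguments: {"type":"object","properties":{"increments":{"type":"array"},"grip_force":{"type":"number"}},"required":["increments"]}

```bash
mkdir -p pics
cat > h.py <<'E'
from bench import robot
import numpy as np, cv2
from scipy.spatial.transform import Rotation as R
def ray(cam,px,info=None):
    i=info or robot.camera_info(cam)
    K=np.array([[i['fx'],0,i['cx']],[0,i['fy'],i['cy']],[0,0,1.]])
    n=cv2.undistortPoints(np.array([[px]],float),K,np.array(i['dist_coeffs'],float))[0,0]
    o=np.array(i['orientation'],float)
    M=R.from_euler('xyz',o).as_matrix() if o.size==3 else o.reshape(3,3)
    return np.array(i['eye'],float), M@np.array([n[0],n[1],1.])
def at_z(cam,px,z,info=None):
    e,d=ray(cam,px,info); return e+d*(z-e[2])/d[2]
E
python3 - <<'E'
from h import *
print(robot.read_state())
for c in('scene','top','wrist'):
    cv2.imwrite(f'pics/{c}0.png',robot.read_camera(c)[:,:,::-1]); print(c,robot.camera_info(c))
for n in('tray_bar','tray','stop','tray_nose','viewer','stand','jar'):
    for b in robot.boxes_of(n,'top')[:2]: print(n,b)
E
```

```text
{'time': 0.0, 'joint_positions': array([ 1.45761936e+00,  3.85523357e-01,  6.61976300e-03, -4.68334755e-04,
       -1.19398493e+00, -2.58585881e-01]), 'qd': array([ 1.05226436e-03,  1.27134107e-03, -7.21361227e-05, -3.90056152e-04,
        9.15307281e-04, -5.24431257e-04]), 'effort': array([-5.25767537e-04, -3.90667820e+01,  1.87406141e+01,  4.21999007e+00,
        1.09472065e-02, -1.98664980e-04]), 'eef_pos': array([226.86410558, 581.88806786, 291.1816542 ]), 'tool_rot': array([ 3.13945871e+00, -1.14364089e-04, -3.71935508e-01]), 'ft_force': array([-0.07693027, -0.13275328, -0.90644335]), 'wrist_torque': array([0.05403541, 0.02914309, 0.04492657]), 'grasp_force': 0.0, 'opening': 86.5615624001164}
scene {'fx': 390.87540956701145, 'fy': 390.87540956701145, 'cx': 327.4618673019268, 'cy': 200.90937766118037, 'dist_coeffs': array([0.03131055, 0.        , 0.        , 0.        , 0.        ]), 'eye': array([793.79496572, 389.59797177, 639.34621265]), 'orientation': array([-2.44109842, -0.01343412,  2.58793596])}
top {'fx': 486.5763511167027, 'fy': 486.5763511167027, 'cx': 314.7810434177222
[... 257 characters left out ...]
.8872242568005, 'fy': 309.8872242568005, 'cx': 324.740652546914, 'cy': 195.82656690807522, 'dist_coeffs': array([-0.04478234,  0.        ,  0.        ,  0.        ,  0.        ]), 'eye': array([288.11098538, 557.77760703, 383.84912518]), 'orientation': array([ 2.89864374e+00, -1.69855253e-03, -1.94296877e+00])}
tray {'position': [0.5963, 0.5763], 'p': 0.94}
stop {'position': [0.3458, 0.4952], 'p': 0.96}
tray_nose {'position': [0.5938, 0.5783], 'p': 0.83}
tray_nose {'position': [0.5567, 0.6382], 'p': 0.57}
viewer {'position': [0.435, 0.5348], 'p': 0.83}
viewer {'position': [0.5989, 0.5847], 'p': 0.4}
stand {'position': [0.5542, 0.6317], 'p': 0.56}
jar {'position': [0.6228, 0.6278], 'p': 0.71}
```

Run:
```python
import cv2
i=cv2.imread('pics/top0.png')[130:320,150:470]
cv2.imwrite('pics/top0c.png',cv2.resize(i,None,fx=2.5,fy=2.5,interpolation=cv2.INTER_CUBIC))
```

```text
(no output)
```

View pics/top0c.png

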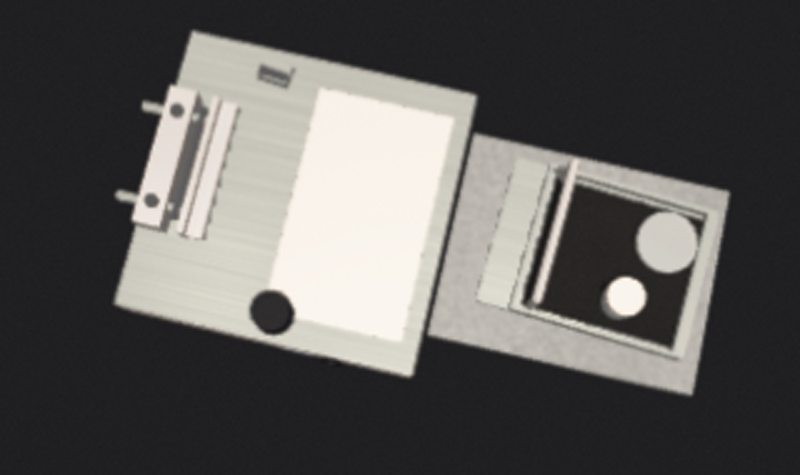

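View pics/scene0.png

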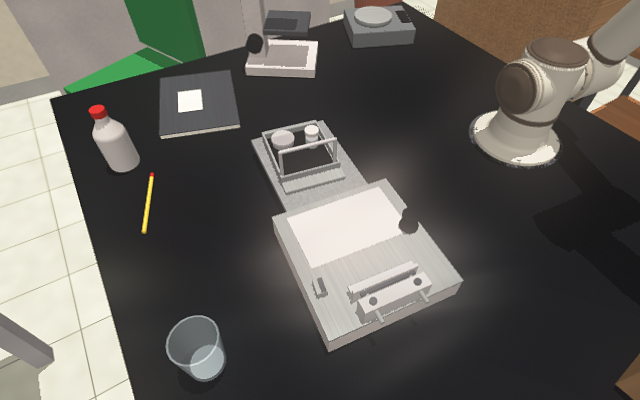

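The top view (crop at 2.5x, offset 150,130) shows the box deck corners at (192,31), (477,95), (412,377) and (115,305). The bar ends are at (575,162) and (538,302), the tray front corners at (517,157) and (480,300), and the buffer lip front runs from (239,106) to (205,240). The scene view confirms this layout.

Run:
```python
from h import *
P=lambda x,y,z:at_z('top',(x/2.5+150,y/2.5+130),z)
np.set_printoptions(precision=1,suppress=True)
A,B,C,D=[P(*p,50) for p in((192,31),(477,95),(412,377),(115,305))]
print('box',A,B,C,D,'sizes',[np.linalg.norm(v) for v in(B-A,C-B,D-C,A-D)])
ang=lambda v:np.degrees(np.arctan2(v[1],v[0]))
print('dir x',ang(A-B),ang(D-C),'y dir',ang(C-B)+90,ang(D-A)+90, 'centre',(A+B+C+D)/4)
b1,b2=P(575,162,118),P(538,302,118); print('bar',b1,b2,(b1+b2)/2,ang(b2-b1)+90,np.linalg.norm(b2-b1))
n1,n2=P(517,157,51),P(480,300,51); print('nose',n1,n2,(n1+n2)/2,ang(n2-n1)+90,np.linalg.norm(n2-n1))
t1,t2=P(719,210,65),P(681,357,65); print('tail rim',t1,t2,(t1+t2)/2,ang(t2-t1)+90)
s=[P(*p,44) for p in((475,133),(729,191),(692,395),(430,334))]; print('stand',s,ang(s[0]-s[1]),ang(s[3]-s[2]))
l1,l2=P(239,106,70),P(205,240,70); print('lip',l1,l2,(l1+l2)/2,ang(l2-l1)+90)
f1,f2=P(200,95,85),P(163,228,85); print('bracket face',f1,f2,(f1+f2)/2)
print('loupe',P(272,312,86),'sharp',P(275,76,60))
```

```text
box [670.1 205.2  50. ] [638.  -52.9  50. ] [388.8 -22.1  50. ] [420.9 235.4  50. ] sizes [np.float64(260.02102068741954), np.float64(251.079538543421), np.float64(259.5117781538743), np.float64(251.03632062944564)]
dir x 82.90901151074677 82.89925332108294 y dir 262.96116856019455 263.07740662751496 centre [529.5  91.4  50. ]
bar [ 570.8 -135.2  118. ] [ 454.5 -114.9  118. ] [ 512.6 -125.   118. ] 260.10216690845493 118.06982542598881
nose [585.9 -92.6  51. ] [459.1 -72.4  51. ] [522.5 -82.5  51. ] 260.95992107495533 128.47463968570287
tail rim [ 554.9 -268.    65. ] [ 427.1 -243.2   65. ] [ 491.  -255.6   65. ] 258.9814490318921
stand [array([605.2, -54.5,  44. ]), array([ 577.2, -281.2,   44. ]), array([ 397.8, -259.4,   44. ]), array([426.7, -33.4,  44. ])] 82.97349923271955 82.71124515566012
lip [600.6 150.1  70. ] [482.1 162.7  70. ] [541.4 156.4  70. ] 263.9264313343799
bracket face [602.8 182.   85. ] [486.1 196.3  85. ] [544.5 189.2  85. ]
loupe [427.   96.9  86. ] sharp [633.4 124.2  60. ]
```

Emit:
apply_moves --pt "0.084 -0.208 0 0.0038 1" --pt "0.084 -0.208 0 0.0038 1" --pt "0.084 -0.208 0 0.0038 1" --pt "0.084 -0.208 0 0.0038 1" --pt "0.084 -0.208 0 0.0038 1" --pt "0.084 -0.208 0 0.0038 1" --pt "0.084 -0.208 0 0.0038 1" --pt "0.084 -0.208 0 0.0038 1" --pt "0.084 -0.208 0 0.0038 1" --pt "0.084 -0.208 0 0.0038 1" --pt "0.084 -0.208 0 0.0038 1" --pt "0.084 -0.208 0 0.0038 1" --pt "0.084 -0.208 0 0.0038 1" --pt "0.084 -0.208 -0.05 0.0038 1" --pt "0.084 -0.208 -0.05 0.0038 1" --pt "0.084 -0.208 -0.05 0.0038 1" --pt "0.084 -0.208 -0.05 0.0038 1" --pt "0 0 -0.05 0 1" --pt "0 0 0 0 1" --pt "0 0 0 0 1" --grip_force 12

```text
time: 2.5
eef_pos: [512.4, -124.5, 242.4]
tool_rot: [3.141, 0.0, -0.168]
ft_force: [-0.8, -0.1, -0.3]
opening: 86.9
grasp_force: 0.0
```

Run:
```python
from h import *
s=robot.read_state();print(s['eef_pos'],s['tool_rot'],s['ft_force'])
print(robot.camera_info('wrist'))
cv2.imwrite('pics/w1.png',robot.read_camera('wrist')[:,:,::-1])
print(robot.boxes_of('tray_bar','wrist')[:2])
```

```text
[ 512.37088973 -124.47968897  242.37971321] [ 3.14146788e+00  3.34022290e-04 -1.68255608e-01] [-0.79638205 -0.12892415 -0.32991479]
{'fx': 309.8872242568005, 'fy': 309.8872242568005, 'cx': 324.740652546914, 'cy': 195.82656690807522, 'dist_coeffs': array([-0.04478234,  0.        ,  0.        ,  0.        ,  0.        ]), 'eye': array([ 577.10753313, -136.03797158,  334.7739925 ]), 'orientation': array([ 2.89821139e+00, -1.44534637e-04, -1.73931262e+00])}
[{'position': [0.5556, 0.4475], 'p': 0.96}, {'position': [0.038, 0.2577], 'p': 0.62}]
```

View pics/w1.png

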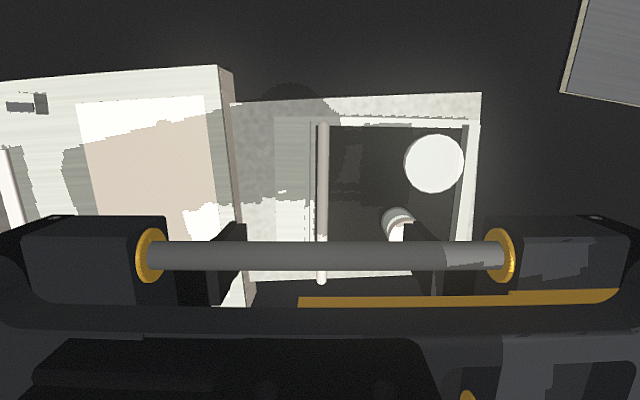

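The wrist view shows the bar running from (322,122) to (321,285), with the open fingers on either side of it.

Run:
```python
from h import *
a,b=at_z('wrist',(322,124),118),at_z('wrist',(321,283),118)
print(a,b,(a+b)/2,np.linalg.norm(a-b),np.degrees(np.arctan2(*(b-a)[[1,0]]))+90)
c=at_z('wrist',(231,103),44);print('stand corner',c, at_z('wrist',(482,92),44))
```

```text
[ 574.75315871 -133.00513265  118.        ] [ 455.81221879 -111.87863887  118.        ] [ 515.28268875 -122.44188576  118.        ] 120.80263212616707 259.9280700148551
stand corner [606.38424057 -53.74450661  44.        ] [ 578.55623278 -280.6317848    44.        ]
```

Emit:
apply_moves --pt "0.008 0.005 -0.1 0 1" --pt "0 0 -0.1 0 1" --pt "0 0 -0.1 0 1" --pt "0 0 -0.07 0 1" --pt "0 0 0 0 1" --pt "0 0 0 0 0.4" --pt "0 0 0 0 0" --pt "0 0 0 0 0" --pt "0 0 0 0 0" --pt "0 0 0 0 0" --pt "0 0 0 0 0" --pt "0 0 0 0 0" --pt "0 0 0 0 0" --grip_force 12

```text
time: 3.9
eef_pos: [514.2, -123.9, 168.2]
tool_rot: [3.142, 0.0, -0.169]
ft_force: [0.0, -0.2, 0.3]
opening: 30.8
grasp_force: 0.0
```

Emit:
apply_moves --pt "0 0 0 0 0" --pt "0 0 0 0 0" --pt "0 0 0 0 0" --pt "0 0 0 0 0" --pt "0 0 0 0 0" --pt "0 0 0 0 0" --pt "0 0 0 0 0" --grip_force 12

```text
time: 4.6
eef_pos: [514.3, -123.7, 168.2]
tool_rot: [-3.141, -0.0, -0.169]
ft_force: [1.3, 2.5, -0.3]
opening: 7.5
grasp_force: 12.0
```

Emit:
apply_moves --pt "0 0 0.005 0 0" --pt "0 0 0.005 0 0" --pt "0 0 0.01 0 0" --pt "0 0 0.01 0 0" --pt "0 0 0.01 0 0" --pt "0 0 0.01 0 0" --pt "0 0 0.005 0 0" --pt "0 0 0 0 0" --pt "0 0 0 0 0"

```text
time: 5.5
eef_pos: [514.3, -123.8, 179.3]
tool_rot: [-3.141, -0.0, -0.169]
ft_force: [-0.4, -0.4, -3.7]
opening: 7.2
grasp_force: 12.0
```

Run:
```python
from h import *
cv2.imwrite('pics/w2.png',robot.read_camera('wrist')[:,:,::-1])
i=robot.read_camera('scene')[:,:,::-1]
cv2.imwrite('pics/s2.png',cv2.resize(i[100:300,220:460],None,fx=3,fy=3,interpolation=cv2.INTER_CUBIC))
```

```text
(no output)
```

View pics/s2.png

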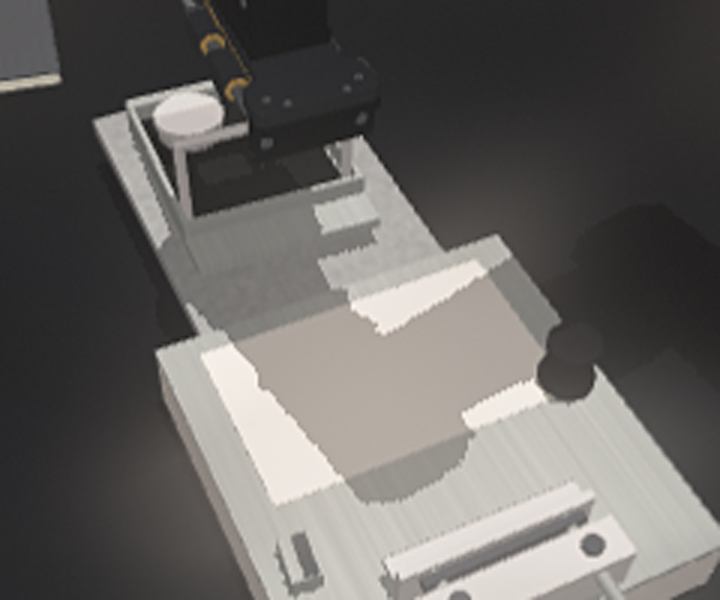

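The front edge is up and the tray is swinging freely with the tail down. Next I slide it over the step.

Emit:
apply_moves --pt "0.0012 0.025 0 0.0007 0" --pt "0.0012 0.025 0 0.0007 0" --pt "0.0012 0.025 0 0.0007 0" --pt "0.0012 0.025 0 0.0007 0" --pt "0.0012 0.025 0 0.0007 0" --pt "0.0012 0.025 0 0.0007 0" --pt "0.0012 0.025 0 0.0007 0" --pt "0.0012 0.025 0 0.0007 0" --pt "0.0012 0.025 0 0.0007 0" --pt "0.0012 0.025 0 0.0007 0" --pt "0.0012 0.025 0 0.0007 0" --pt "0.0012 0.025 0 0.0007 0"

```text
time: 6.8
eef_pos: [517.1, -63.5, 179.3]
tool_rot: [3.142, -0.0, -0.142]
ft_force: [0.1, 0.6, -4.2]
opening: 7.7
grasp_force: 12.0
```

Emit:
apply_moves --pt "0.0012 0.025 0 0.0007 0" --pt "0.0012 0.025 0 0.0007 0" --pt "0.0012 0.025 0 0.0007 0" --pt "0.0012 0.025 0 0.0007 0" --pt "0.0012 0.025 0 0.0007 0" --pt "0.0012 0.025 0 0.0007 0" --pt "0.0012 0.025 0 0.0007 0" --pt "0 0 0 0 0"

```text
time: 7.6
eef_pos: [519.0, -28.1, 179.4]
tool_rot: [-3.141, -0.001, -0.126]
ft_force: [-1.2, 1.4, -2.8]
opening: 7.4
grasp_force: 12.0
```

Run:
```python
from h import *
cv2.imwrite('pics/t3.png',cv2.resize(robot.read_camera('top')[130:320,150:470,::-1],None,fx=2.5,fy=2.5,interpolation=cv2.INTER_CUBIC))
```

```text
(no output)
```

View pics/t3.png

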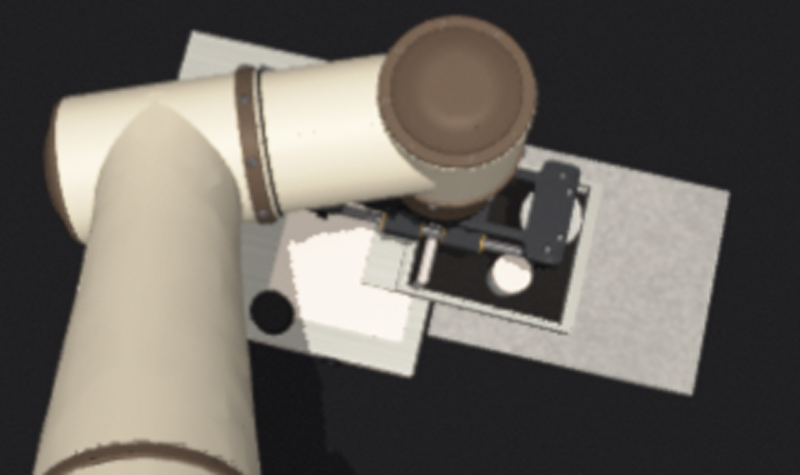

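The tray is bridging the step, square and with its load in place (nose at about -75 mm). I'll continue with the bar kept slightly high so the tail never rises above the deck.

Emit:
apply_moves --pt "0.003 0.0248 0 0 0" --pt "0.003 0.0248 0 0 0" --pt "0.003 0.0248 0 0 0" --pt "0.003 0.0248 0 0 0" --pt "0.003 0.0248 0 0 0" --pt "0.003 0.0248 0 0 0" --pt "0.003 0.0248 0 0 0" --pt "0.003 0.0248 0 0 0" --pt "0.003 0.0248 0 0 0" --pt "0.003 0.0248 0 0 0" --pt "0 0 0 0 0"

```text
time: 8.75
eef_pos: [525.0, 21.5, 179.5]
tool_rot: [-3.141, -0.001, -0.126]
ft_force: [-0.5, -0.5, -0.2]
opening: 7.2
grasp_force: 12.0
```

Emit:
apply_moves --pt "0.003 0.0248 0 0 0" --pt "0.003 0.0248 0 0 0" --pt "0.003 0.0248 0 0 0" --pt "0.003 0.0248 0 0 0" --pt "0.003 0.0248 0 0 0" --pt "0.003 0.0248 0 0 0" --pt "0.003 0.0248 0 0 0" --pt "0.003 0.0248 0 0 0" --pt "0.003 0.0248 0 0 0" --pt "0.003 0.0248 0 0 0" --pt "0 0 0 0 0"

```text
time: 9.85
eef_pos: [531.1, 71.2, 179.4]
tool_rot: [-3.141, -0.001, -0.126]
ft_force: [-0.8, 0.8, -1.8]
opening: 7.3
grasp_force: 12.0
```

Emit:
apply_moves --pt "0.003 0.0248 0 0 0" --pt "0.003 0.0248 0 0 0" --pt "0.003 0.0248 0 0 0" --pt "0.003 0.0248 0 0 0" --pt "0.003 0.0248 0 0 0" --pt "0.001 0.008 0 0 0" --pt "0 0 0 0 0" --pt "0 0 0 0 0"

```text
time: 10.65
eef_pos: [534.2, 97.1, 179.5]
tool_rot: [-3.141, -0.001, -0.127]
ft_force: [-0.8, 1.1, -1.5]
opening: 7.5
grasp_force: 12.0
```

Run:
```python
from h import *
f=[robot.read_state()['ft_force']]
i=robot.read_camera('wrist')[:,:,::-1]
cv2.imwrite('pics/w4.png',i); s=robot.read_state(); print(s['eef_pos'],f,s['ft_force'])
```

```text
[534.27672823  97.09898335 179.55372385] [array([-0.76231095,  1.12861728, -1.47083585])] [ 0.07038598  0.74998102 -2.60962253]
```

View pics/w4.png

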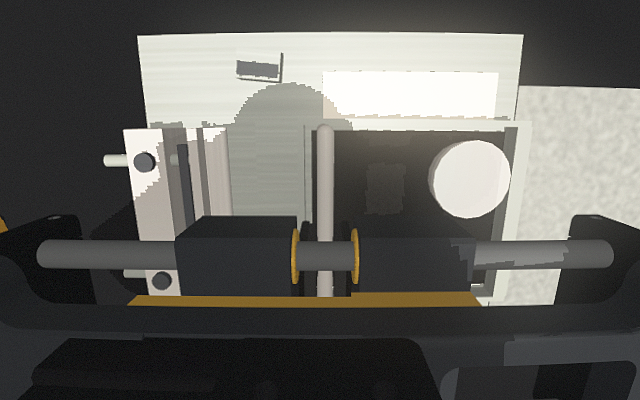

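Run:
```python
from h import *
np.set_printoptions(precision=1,suppress=True)
u=np.array([.1236,.9923]);v=np.array([-.9923,.1236]);c=np.array([529.5,91.4])
def uv(n,px,z):
    d=at_z('wrist',px,z)[:2]-c; print(n,d@u,d@v)
uv('deck corner -130,-125',(523,36),50); uv('deck corner 130,-125',(138,37),50)
uv('tail rim top',(532,122),73); uv('rim front base',(305,126),73);uv('bar end',(325,126),126)
uv('lip front top',(229,128),81);uv('bracket corner',(124,130),85);uv('sharp',(258,70),60)
d=np.array([534.27,97.1])-c;print('tcp',d@u,d@v)
uv('screw a',(144,162),85);uv('screw b',(161,280),85)
```

```text
deck corner -130,-125 -128.13670754191995 -125.28012768033375
deck corner 130,-125 131.1305095870986 -125.34164790562086
tail rim top -126.80728782242976 -68.64695018123737
rim front base 17.977784092575316 -65.70851601919496
bar end 5.4000689010808065 -66.7169414529263
lip front top 63.62344198753039 -65.00302666407944
bracket corner 126.72770101490026 -64.74695482493387
sharp 48.60994624337438 -101.18148124806501
tcp 6.245681999999986 -4.028750999999983
screw a 116.87890163449472 -45.23837041381307
screw b 117.02551913168054 35.04828546391697
```

Emit:
apply_moves --pt "0.0012 0.01 0 0 0" --pt "0.0012 0.01 0 0 0" --pt "0 0 -0.005 0 0" --pt "0 0 -0.005 0 0" --pt "0 0 0 0 0"

```text
time: 11.2
eef_pos: [535.0, 101.3, 177.5]
tool_rot: [-3.14, -0.001, -0.127]
ft_force: [-0.1, 2.0, -2.3]
opening: 7.3
grasp_force: 12.0
```

Emit:
apply_moves --pt "0 0 -0.003 0 0" --pt "0 0 -0.002 0 0" --pt "0 0 0 0 0"

```text
time: 11.5
eef_pos: [535.0, 101.1, 176.6]
tool_rot: [-3.141, -0.002, -0.127]
ft_force: [-0.3, 3.7, -1.2]
opening: 7.7
grasp_force: 12.0
```

Emit:
apply_moves --pt "0 0 -0.003 0 0" --pt "0 0 -0.002 0 0" --pt "0 0 0 0 0"

```text
time: 11.8
eef_pos: [534.9, 100.9, 175.8]
tool_rot: [-3.141, -0.001, -0.127]
ft_force: [-0.1, 3.9, 1.7]
opening: 7.2
grasp_force: 12.0
```

Emit:
apply_moves --pt "0 0.003 0 0 0" --pt "0 0.002 -0.002 0 0" --pt "0 0 0 0 0" --pt "0 0 0 0 0"

```text
time: 12.2
eef_pos: [534.9, 101.1, 175.7]
tool_rot: [3.141, -0.001, -0.127]
ft_force: [0.4, 0.6, 5.2]
opening: 7.1
grasp_force: 12.0
```

Run:
```python
from h import *
s=[robot.read_state()]
i=robot.read_camera('scene')[:,:,::-1]; s.append(robot.read_state())
for q in s: print(q['eef_pos'],q['ft_force'],q['wrist_torque'])
cv2.imwrite('pics/s5.png',cv2.resize(i[150:350,250:470],None,fx=3,fy=3,interpolation=cv2.INTER_CUBIC))
```

```text
[534.85080595 101.11110343 175.73659748] [0.42253326 0.6146784  5.16196746] [-0.11541978 -0.03188601 -0.05289443]
[534.85638307 101.09355947 175.73941825] [ 0.15870487 -0.16458819  6.22525266] [-0.13802542 -0.03241172 -0.04043035]
```

View pics/s5.png

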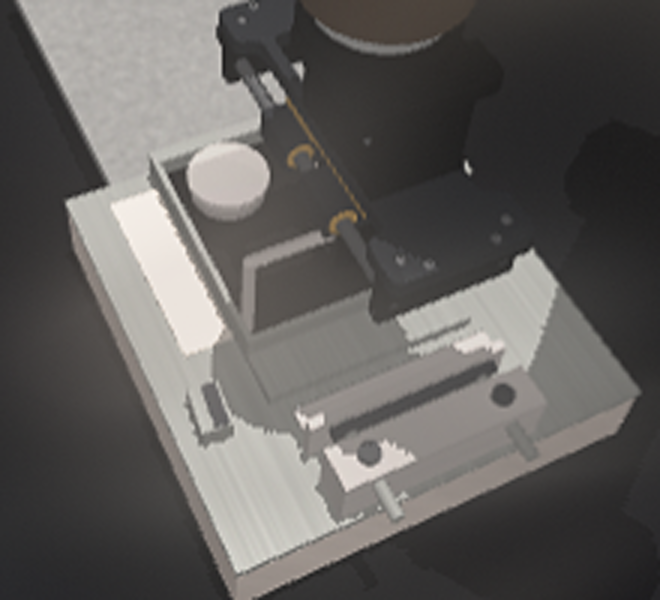

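The tray lies flat on the deck, square with the lip, with the jar and dish aboard. I'll ease the downforce to about 2 N, firm the grip to 30 N and slide forward.

Emit:
apply_moves --pt "0 0 -0.0 0 0" --pt "0 0 0.0013 0 0" --pt "0 0 0 0 0" --pt "0 0 0 0 0" --grip_force 30

```text
time: 12.65
eef_pos: [534.9, 101.1, 175.8]
tool_rot: [3.141, -0.001, -0.127]
ft_force: [1.6, -2.3, 6.2]
opening: 7.0
grasp_force: 30.0
```

Emit:
apply_moves --pt "0.0006 0.005 0 0 0" --pt "0.0006 0.005 0 0 0" --pt "0.0006 0.005 0 0 0" --pt "0.0006 0.005 0 0 0" --pt "0.0006 0.005 0 0 0" --pt "0.0006 0.005 0 0 0"

```text
time: 13.25
eef_pos: [534.5, 105.0, 175.7]
tool_rot: [3.136, 0.002, -0.127]
ft_force: [-0.9, -9.3, 8.1]
opening: 6.8
grasp_force: 30.0
```

Emit:
apply_moves --pt "0 0 0.002 0 0" --pt "0 0 0 0 0" --pt "0 0 0 0 0"

```text
time: 13.55
eef_pos: [534.5, 105.4, 175.7]
tool_rot: [3.137, 0.002, -0.127]
ft_force: [0.7, -6.2, 6.7]
opening: 6.7
grasp_force: 30.0
```

Run:
```python
from h import *
s=[robot.read_state()]
i=robot.read_camera('wrist')[:,:,::-1]; s.append(robot.read_state())
for q in s: print(q['eef_pos'],q['tool_rot'],q['ft_force'],q['wrist_torque'])
cv2.imwrite('pics/w6.png',i)
```

```text
[534.508025   105.36373856 175.73857304] [ 3.13704693e+00  2.27335766e-03 -1.27194820e-01] [ 0.74749822 -6.18463305  6.67748606] [-2.11338732 -0.14785615 -0.02315796]
[534.50375849 105.35119806 175.75519031] [ 3.13705441e+00  2.25859536e-03 -1.27212634e-01] [ 0.71049067 -7.37629354  6.00132443] [-2.0645856  -0.13498479 -0.02141091]
```

View pics/w6.png

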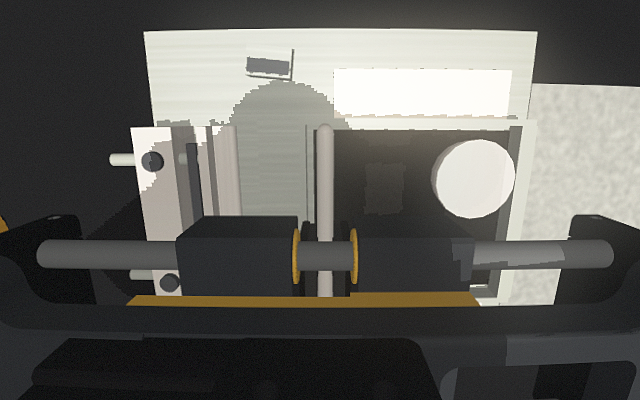

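Emit:
apply_moves --pt "0 0 0.0025 0 0" --pt "0 0 0 0 0" --pt "0 0 0 0 0"

```text
time: 13.9
eef_pos: [534.4, 105.7, 175.8]
tool_rot: [3.138, 0.003, -0.127]
ft_force: [0.7, -4.7, 3.7]
opening: 6.7
grasp_force: 30.0
```

Emit:
apply_moves --pt "0 0 0.0025 0 0" --pt "0 0 0 0 0" --pt "0 0 0 0 0"

```text
time: 14.2
eef_pos: [534.3, 106.8, 175.8]
tool_rot: [3.14, 0.003, -0.128]
ft_force: [-0.6, -3.5, 0.9]
opening: 6.7
grasp_force: 30.0
```

Emit:
apply_moves --pt "0.0006 0.005 0 0 0" --pt "0.0006 0.005 -0.0005 0 0" --pt "0.0006 0.005 0 0 0" --pt "0.0006 0.005 0 0 0"

```text
time: 14.6
eef_pos: [535.3, 112.1, 175.8]
tool_rot: [-3.141, 0.001, -0.127]
ft_force: [-0.9, -1.9, -3.0]
opening: 6.6
grasp_force: 30.0
```

Emit:
apply_moves --pt "0.0006 0.005 0 0 0" --pt "0.0006 0.005 0 0 0" --pt "0.0006 0.005 0 0 0" --pt "0.0006 0.005 0 0 0"

```text
time: 15.0
eef_pos: [536.1, 115.9, 176.2]
tool_rot: [-3.141, 0.0, -0.127]
ft_force: [-1.2, -1.8, -3.4]
opening: 6.8
grasp_force: 30.0
```

Emit:
apply_moves --pt "0 0 -0.0025 0 0" --pt "0 0 -0.0015 0 0" --pt "0 0 0 0 0" --pt "0 0 0 0 0"

```text
time: 15.4
eef_pos: [536.4, 116.1, 175.9]
tool_rot: [-3.141, -0.001, -0.127]
ft_force: [0.9, 1.3, -1.8]
opening: 6.9
grasp_force: 30.0
```

Emit:
apply_moves --pt "0.0006 0.005 0 0 0" --pt "0.0006 0.005 0 0 0" --pt "0.0006 0.005 0 0 0"

```text
time: 15.7
eef_pos: [536.4, 118.1, 175.8]
tool_rot: [3.14, 0.0, -0.127]
ft_force: [-1.1, -3.7, 0.0]
opening: 6.6
grasp_force: 30.0
```

Emit:
apply_moves --pt "0.0006 0.005 -0.0015 0 0" --pt "0.0006 0.005 0 0 0" --pt "0.0006 0.005 0 0 0"

```text
time: 16.0
eef_pos: [536.9, 121.1, 175.8]
tool_rot: [3.141, 0.0, -0.127]
ft_force: [-0.3, -5.0, 2.1]
opening: 6.9
grasp_force: 30.0
```

Emit:
apply_moves --pt "0.0006 0.005 0 0 0" --pt "0.0006 0.005 0 0 0"

```text
time: 16.2
eef_pos: [537.1, 123.2, 175.8]
tool_rot: [3.141, -0.0, -0.127]
ft_force: [-1.1, -5.1, 2.4]
opening: 6.7
grasp_force: 30.0
```

Emit:
apply_moves --pt "0 0 0 0 0" --pt "0 0 0 0 0"

```text
time: 16.4
eef_pos: [537.1, 123.3, 175.8]
tool_rot: [3.141, -0.0, -0.127]
ft_force: [-1.3, -4.7, 2.9]
opening: 7.2
grasp_force: 30.0
```

Emit:
apply_moves --pt "0.0006 0.005 0 0 0" --pt "0.0006 0.005 0 0 0"

```text
time: 16.6
eef_pos: [537.4, 125.2, 175.8]
tool_rot: [3.141, -0.0, -0.127]
ft_force: [-0.0, -5.6, 3.6]
opening: 7.0
grasp_force: 30.0
```

Emit:
apply_moves --pt "0.0006 0.005 0 0 0" --pt "0 0 0 0 0"

```text
time: 16.8
eef_pos: [537.6, 126.4, 175.8]
tool_rot: [3.141, -0.0, -0.127]
ft_force: [-1.0, -4.1, 2.7]
opening: 7.2
grasp_force: 30.0
```

Emit:
apply_moves --pt "0.0006 0.005 0.0005 0 0" --pt "0.0006 0.005 0 0 0"

```text
time: 17.0
eef_pos: [537.8, 128.3, 175.8]
tool_rot: [3.141, -0.0, -0.127]
ft_force: [-1.6, -6.1, 1.5]
opening: 6.6
grasp_force: 30.0
```

Emit:
apply_moves --pt "0.0006 0.005 0 0 0" --pt "0 0 0 0 0"

```text
time: 17.2
eef_pos: [537.9, 129.4, 175.8]
tool_rot: [3.141, -0.0, -0.127]
ft_force: [-0.6, -4.8, 2.3]
opening: 6.7
grasp_force: 30.0
```

Emit:
apply_moves --pt "0.0006 0.005 0 0 0" --pt "0.0006 0.005 0 0 0"

```text
time: 17.4
eef_pos: [538.1, 131.1, 175.8]
tool_rot: [3.141, -0.0, -0.127]
ft_force: [-0.2, -7.4, 3.1]
opening: 6.7
grasp_force: 30.0
```

Emit:
apply_moves --pt "0.0006 0.005 0 0 0" --pt "0 0 0 0 0"

```text
time: 17.6
eef_pos: [538.3, 131.9, 175.8]
tool_rot: [3.14, -0.0, -0.127]
ft_force: [-0.6, -6.7, 2.8]
opening: 7.3
grasp_force: 30.0
```

Emit:
apply_moves --pt "0.0006 0.005 0 0 0" --pt "0 0 0 0 0"

```text
time: 17.8
eef_pos: [538.5, 132.5, 175.8]
tool_rot: [3.139, -0.0, -0.127]
ft_force: [0.8, -9.3, 2.8]
opening: 6.6
grasp_force: 30.0
```

Emit:
apply_moves --pt "0.0006 0.005 0 0 0" --pt "0 0 0 0 0"

```text
time: 18.0
eef_pos: [538.5, 133.0, 175.8]
tool_rot: [3.138, 0.0, -0.127]
ft_force: [0.9, -11.2, 2.8]
opening: 7.1
grasp_force: 30.0
```

Emit:
apply_moves --pt "0.0003 0.003 0 0 0" --pt "0 0 0 0 0" --pt "0 0 0 0 0" --pt "0 0 0 0 0" --pt "0 0 0 0 0" --pt "0 0 0 0 0"

```text
time: 18.6
eef_pos: [538.5, 133.2, 175.9]
tool_rot: [3.138, 0.0, -0.127]
ft_force: [0.6, -11.7, 3.5]
opening: 7.0
grasp_force: 30.0
```

The buffer is held at roughly 7 to 8 N net of drag. Before letting go, I'll ease the arm back slowly so friction holds the tray against the buffer without rebound.

Emit:
apply_moves --pt "-0.0003 -0.0025 0 0 0" --pt "-0.0003 -0.0025 0 0 0" --pt "-0.0003 -0.0025 0 0 0" --pt "-0.0003 -0.0025 0 0 0" --pt "0 0 0 0 0" --pt "0 0 0 0 0"

```text
time: 19.2
eef_pos: [538.5, 132.8, 175.8]
tool_rot: [3.141, -0.001, -0.127]
ft_force: [0.1, -5.3, 2.5]
opening: 6.8
grasp_force: 30.0
```

Next I back off a bit more and take off the downforce.

Emit:
apply_moves --pt "-0.0002 -0.002 0 0 0" --pt "-0.0002 -0.002 0 0 0" --pt "0 0 0.001 0 0" --pt "0 0 0.001 0 0" --pt "0 0 0 0 0" --pt "0 0 0 0 0"

```text
time: 19.8
eef_pos: [538.4, 132.7, 175.8]
tool_rot: [-3.141, -0.001, -0.127]
ft_force: [0.9, -3.4, 0.9]
opening: 6.6
grasp_force: 30.0
```

Emit:
apply_moves --pt "-0.0002 -0.002 0 0 0" --pt "-0.0002 -0.002 0 0 0" --pt "0 0 0.0005 0 0" --pt "0 0 0 0 0" --pt "0 0 0 0 0"

```text
time: 20.3
eef_pos: [538.3, 131.9, 175.8]
tool_rot: [-3.141, -0.001, -0.127]
ft_force: [2.4, -1.6, -2.0]
opening: 6.9
grasp_force: 30.0
```

Emit:
apply_moves --pt "0 -0.001 -0.001 0 0" --pt "0 -0.001 0 0 0" --pt "0 0 0 0 0" --pt "0 0 0 0 0"

```text
time: 20.7
eef_pos: [538.3, 131.5, 175.8]
tool_rot: [-3.141, -0.001, -0.127]
ft_force: [1.6, -0.0, -1.2]
opening: 7.0
grasp_force: 30.0
```

Emit:
apply_moves --pt "0 0 0 0 0" --pt "0 0 0 0 0" --pt "0 0 0 0 0" --grip_force 4

```text
time: 21.0
eef_pos: [538.2, 131.5, 175.8]
tool_rot: [-3.141, -0.0, -0.127]
ft_force: [1.9, 0.7, 0.9]
opening: 7.7
grasp_force: 4.0
```

Emit:
apply_moves --pt "0 0 0 0 0.15" --pt "0 0 0 0 0.3" --pt "0 0 0 0 0.5" --pt "0 0 0 0 0.5" --pt "0 0 0 0 0.5" --pt "0 0 0 0 0.5" --pt "0 0 0 0 0.5"

```text
time: 21.7
eef_pos: [538.1, 131.3, 175.7]
tool_rot: [3.142, 0.0, -0.127]
ft_force: [0.2, 0.4, -0.8]
opening: 42.5
grasp_force: 0.0
```

Emit:
apply_moves --pt "0 0 0.05 0 0.5" --pt "0 0 0.1 0 0.5" --pt "0 0 0.1 0 0.5" --pt "0 0 0.1 0 0.5" --pt "0 0 0.1 0 0.5" --pt "0 0 0.1 0 0.5" --pt "0 0 0 0 0.5" --pt "0 0 0 0 0.5" --pt "0 0 0 0 0.5"

```text
time: 22.6
eef_pos: [537.5, 131.1, 284.9]
tool_rot: [3.141, 0.002, -0.127]
ft_force: [0.6, -0.1, 0.2]
opening: 43.4
grasp_force: 0.0
```

Run:
```python
from h import *
i=robot.read_camera('scene')[:,:,::-1]
cv2.imwrite('pics/s7.png',cv2.resize(i[150:350,250:470],None,fx=3,fy=3,interpolation=cv2.INTER_CUBIC))
```

```text
(no output)
```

View pics/s7.png

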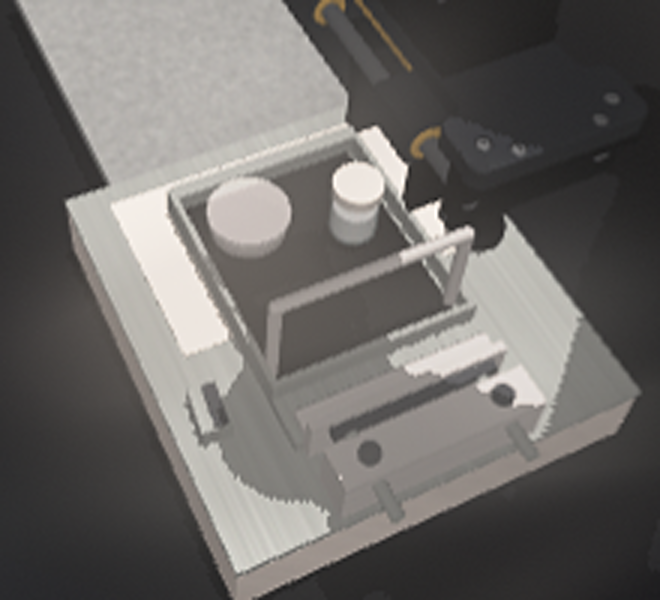

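The tray lies flat and square under the lip, with the jar upright, the dish aboard and the loupe and sharpener untouched. I'm handing the job in.

```bash
python3 -c "
from bench import robot
print(robot.job_done())"
```

```text
the job is handed in; nothing more can be done
None
```

I handed the job in with the tray released, flat and square under the lip. It had been pressed on the buffer at an estimated 7 to 8 N, and I judge it is still resting there with about 3 N; neither force was measured directly, and the hand-in gave no verdict.

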